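Unlock the extruder's die gate and hold it open at the mark

TASK

On the bench clay extruder, swing the lock lever on top into its notch (the single gap in the quadrant plate), which frees the die slide. Then pull the spring-loaded die slide out by its cross bar until its pointer is level with the index clip on the rail, and keep it there for the die change: finish while still holding the bar with the fingers, lever left in its notch. Do not shift or tip the pots, jars and tools standing around.

Things in the scene. Friction and masses are not known exactly. Their poses are not given: they have to be found in the camera images.
- extruder: Grey bench clay extruder, fixed. Origin on the table under the lever pivot; its x points to its back, y to its left; the front faces the robot, turned up to 0.35 rad. Bed 14 mm high, x -190 to 80, y +-65 mm. Housing x -50 to 62, y +-42 mm, 80 mm high; on its right the barrel (top 92 mm) out to y -240 mm with its rod; rail on the bed at y -44 mm, top 36 mm.
- lever_pivot (a point): On the lever's vertical pivot axis, at the height of point lever_knob (130 mm above the table).
- lever (a joint): Lock lever on the housing, turning about the vertical pivot; rad, 0 to 1.5, growing clockwise from above. Starts at 0 to 0.35 (knob front left; at 0 it is 2.35 rad anticlockwise from the extruder's +x). Stays where left. A spring plunger clicks in and centres it at the notch, 0.95 (about 3 N at the knob); it can be swung past. Off the notch by over about 0.12 it blocks the slide.
- lever_knob (a point): Middle of the upright round black grip on the lever's end: 22 mm diameter, from 98 to 146 mm above the table, this point at 130 mm and 110 mm from the pivot axis. The steel arm under it has its top at 98.5 mm.
- notch (a point): Where lever_knob stands when the lever is in the notch, that is over the single gap in the steel quadrant plate under the lever (two short prongs flank the gap). Fixed to the extruder, on its left side, 110 mm from the pivot axis, 80 degrees anticlockwise (from above) from the extruder's +x.
- die_slide (a joint): Die slide, a flat steel tongue coming out of the housing's front; m, 0 = shut (start) to 0.085, growing as it is pulled along the extruder's -x. A spring draws it back: 6 N at 0, about 14 N at 0.06; let go it snaps shut.
- pull_bar (a point): Black round cross bar, 16 mm diameter, 90 mm long along the extruder's y, on a 12 mm thick, 26 mm wide upright at the slide's front end, moving with it. This point: the bar's middle, 100 mm above the table; the slide's top is at 43 mm. Shut, it is 115 mm in front of the extruder's origin, 57 mm clear of the housing. Axes as the extruder's.
- pointer (a point): Tip of the small pointer blade (5 mm thick) on the right edge of the die slide, 44 mm above the table, moving with the slide; 85 mm in front of the extruder's origin when shut.
- index: The mark: a small dark clip with an upright cross blade (4 mm thick, top 51 mm above the table) fixed on the rail beside the slide, 120 to 145 mm in front of the extruder's origin. Origin: under the blade's middle, on the rail's top. Axes as the extruder's; the pointer is at the mark when its x in this frame is 0.
- pinch_pot: Bystander, loose: small brown bowl-shaped clay pot, 84 mm wide, 50 mm high, left of the extruder. Origin: middle of its underside.
- slip_jar: Bystander, loose: amber glass jar with steel lid, 64 mm wide, 85 mm high, right of the pull bar. Origin: middle of its underside.
- glaze_bottle: Bystander, loose: white bottle with black cap, 58 mm wide, 170 mm high, behind the barrel. Origin: middle of its underside.
- bowl: Bystander, loose: green plastic bowl, 124 mm wide, 50 mm high, behind the extruder. Origin: middle of its underside.
- modelling_brush: Bystander, loose: flat wooden-handled brush 190 mm long lying flat, front left of the extruder. Origin: under its length, on the table.
- water_cup: Bystander, loose: white plastic cup, 72 mm wide, 75 mm high, left front. Origin: middle of its underside.
- small_vase: Bystander, loose: small blue vase, 72 mm wide, 90 mm high, front right. Origin: middle of its underside.

How it is judged:
By the outcome, as a careful person would: the job done as asked, in the order asked, and still so for the second after the job is handed in, while the arm keeps its last pose, push and grip.
It also fails if it takes over 43 s, if anything falls off the work surface, if the arm or the gripper's body presses on something with over 40 N, if the wrist force passes 120 N, or if a joint passes its speed limit or range.

ROBOT

A 7-joint arm with a two-finger parallel gripper is mounted at the origin on the work surface. World frame = base frame: x ahead of the robot, y to its left, z up, the work surface at z = 0. Lengths are in m, angles in rad, forces in N, time in s.
With the tool pointing down it reaches from about 0.425 to 0.875 m from the base axis. Payload 4.7 kg.
Tool frame: the origin (TCP) lies on the centre line of the jaws, within the pads' length; the fingertips stand 14 mm ahead of it and the grasp point (between the pads) lies 5 mm behind it; z points along the fingers, y is the line along which they close (so a half turn about z gives the same grasp; the last joint's range is limited). The gripper opens to 87 mm and grips with 3 to 60 N. Pads are 19 mm wide; open, the fingers measure 117 mm over their backs; the gripper's body (75 mm by 190 mm) begins 51 mm behind the grasp point.
Start: joints at [-1.124, 0.321, -0.07, 1.45, 0.023, 1.371, -0.057], TCP at [0.273, 0.59, 0.2] pointing down, gripper open.
Joint ranges: [-2.86, 2.86], [-0.3, 2.09], [-1.38, 1.24], [0.06, 2.45], [-1.56, 4.7], [0.09, 2.05], [-2.69, 2.69]. Speed limits (rad/s): [2.57, 2.57, 3.14, 3.14, 3.14, 3.14, 3.14].

INTERFACE

Orientations are given as a rotation vector (axis times angle).
In Python, from bench import ctrl gives the robot as it stands.
- The arm moves only by the tool send_rows, never from a script. Its argument "steps" is a list of rows, each an object of numbers: "tx", "ty", "tz": the shift along the tool's x, y, z in units of 60 mm (1.0 is 60 mm); "turn": the turn about the tool's z in units of 8 degrees (1.0 is 8 degrees); "grip": the opening, from 0 (shut) to 1 (fully open). A call has 1 to 12 rows; each row shifts and turns the commanded pose from where the row before left it, along the tool's axes as they then stand; what a row does not reach is not made up. A row lasts 1/8 s, in which the tool goes at most 62.5 mm and 10.7 degrees, less where a joint would pass 70% of its speed; a pose out of reach is approached as far as the arm can. A call is refused whole if a number of a shift passes 1 or a number of a turn 1, either way. A call with a gripper value outside its range is refused whole. The fingers move at their own pace and stop on an object; "newtons" is the grip in N (left out, the last holds). Time passes only in rows, so rows that do not move let the fingers close. It gives the time, the measured TCP pose, the force, the opening and the grip force at its end, in the units of the state.
- ctrl.get_state(): the state, without advancing time (a new reading comes with each control period).
- ctrl.get_image(name): name is "scene" or "top" or "wrist"; returns a dict with "pixels" (400x640x3 uint8, red, green, blue), "K" (3x3 intrinsics, pixels), "dist" ([k1, k2, p1, p2, k3] as OpenCV has them; the pictures are not rectified), "cam_to_world" (4x4, takes a point from camera to world coordinates); the wrist camera has in their place "T_tool_cam" (4x4, takes a point from camera to tool coordinates, whose origin is the TCP and whose axes are the flange's). Camera axes: x right, y down, z forward; pixel columns grow to the right and rows downward; lengths in m; the calibration is good to about 2 mm. A picture is of the moment at which its call begins: read the wrist's pose just before it. There is no depth.
- ctrl.close_job(): hands the job in; it is judged then, once.
The state is a dict: "time": time; "joint_positions": joint angles; "qd": joint speeds; "joint_torque": joint torques, N m; "position": TCP position; "tool_rot": TCP orientation; "ft_force": force on the tool from outside, world axes, zero at the start; "torque": the same for the moment, N m; "grip_width": opening from 0.0 (shut) to 1.0 (fully open); "grip_force": force on a finger pad.
Only numpy, scipy, OpenCV 4.12 (cv2) and the standard library are available. Lean on these libraries where they do the work, as an engineer would, in place of code of your own. Each camera call takes 0.05 s, during which the arm holds its last target. There are 200 camera calls.

## Working session

There is one attempt and no reset: what is moved stays moved. The work goes in short steps, Python scripts to look and compute and a tool call to move; the robot and the scene stay as the last step left them, time stands still between calls to the robot, and variables do not carry over. Pictures are saved under pics/ and viewed, at most 10 in all, crops included, and the job is handed in when it is done.

Besides the shell and the picture viewer there is one more tool, called by a JSON object that holds its "method" and its "body", one argument or row to a line. send_rows: Moves the arm, as the interface text tells. Its arguments: {"type":"object","properties":{"steps":{"type":"array"},"newtons":{"type":"number"}},"required":["steps"]}

```bash
mkdir -p pics; cat > h.py <<'E'
import numpy as np, cv2
from scipy.spatial.transform import Rotation as R
from bench import ctrl
def cam(n):
    s=ctrl.get_state(); im=ctrl.get_image(n)
    if n=="wrist":
        T=np.eye(4);T[:3,:3]=R.from_rotvec(s["tool_rot"]).as_matrix();T[:3,3]=s["position"]
        im["cam_to_world"]=T@np.array(im["T_tool_cam"])
    return im
def ray(im,uv):
    p=cv2.undistortPoints(np.array(uv,float).reshape(-1,1,2),np.array(im["K"]),np.array(im["dist"])).reshape(-1,2)
    T=np.array(im["cam_to_world"]); d=np.c_[p,np.ones(len(p))]@T[:3,:3].T
    return T[:3,3],d
def onplane(im,uv,z):
    o,d=ray(im,uv); return o+d*((z-o[2])/d[:,2])[:,None]
def proj(im,P):
    T=np.linalg.inv(np.array(im["cam_to_world"]))
    return cv2.projectPoints(np.array(P,float).reshape(-1,1,3),cv2.Rodrigues(T[:3,:3])[0],T[:3,3],np.array(im["K"]),np.array(im["dist"]))[0].reshape(-1,2)
def save(im,f,crop=None,s=1):
    a=im["pixels"][:,:,::-1]
    if crop: a=a[crop[1]:crop[3],crop[0]:crop[2]]
    cv2.imwrite("pics/"+f,cv2.resize(np.ascontiguousarray(a),None,fx=s,fy=s,interpolation=cv2.INTER_CUBIC))
E
python3 - <<'E'
from h import *
s=ctrl.get_state();print(s["time"],s["position"],s["tool_rot"],s["ft_force"],s["grip_width"])
for n in("top","scene"):
    im=cam(n);save(im,n+"0.png",s=1.25);print(n,np.round(im["cam_to_world"],3).tolist(),np.round(im["K"],1).tolist())
print(np.round(R.from_rotvec(s["tool_rot"]).as_matrix(),3))
E
```

```text
0.0 [0.27242205 0.58949531 0.19886492] [-6.74484720e-01 -3.06803097e+00  3.00369955e-03] [-0.2884022   0.49466141  0.72527028] 1.0008734757725057
top [[-0.023, -0.988, 0.152, 0.467], [-1.0, 0.022, -0.01, 0.003], [0.007, -0.152, -0.988, 0.91], [0.0, 0.0, 0.0, 1.0]] [[362.6, 0.0, 320.6], [0.0, 362.6, 195.3], [0.0, 0.0, 1.0]]
scene [[-0.494, 0.515, -0.7, 1.258], [0.869, 0.281, -0.407, 0.418], [-0.013, -0.81, -0.587, 0.707], [0.0, 0.0, 0.0, 1.0]] [[454.4, 0.0, 320.2], [0.0, 454.4, 196.4], [0.0, 0.0, 1.0]]
[[-0.908  0.419 -0.001]
 [ 0.419  0.908 -0.002]
 [-0.    -0.002 -1.   ]]
```

View pics/top0.png

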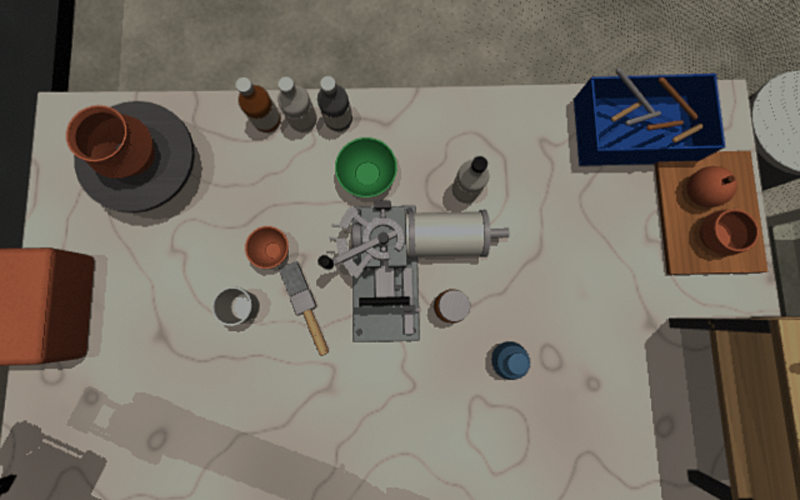

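View pics/scene0.png

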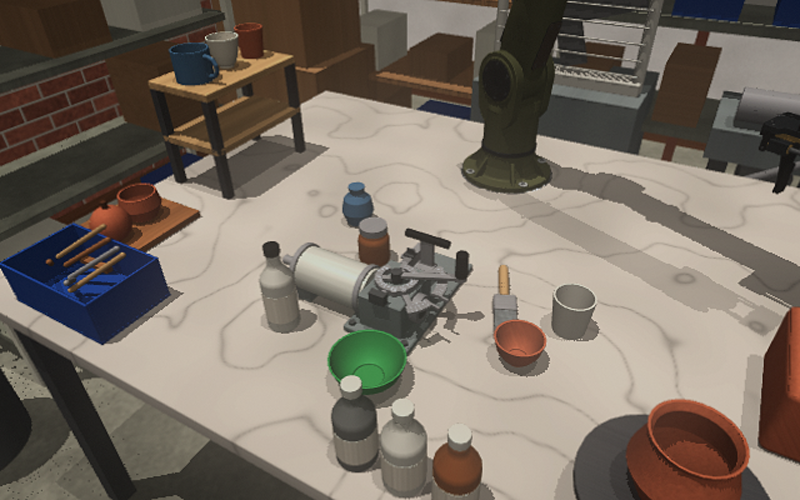

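The top view shows the knob near (261,210) px unscaled, the bar from (287,241) to (329,240), and the extruder nearly square to the robot. In the scene view the bar is near (342,191) and the knob near (370,212). Next I'll measure them.

```bash
python3 - <<'E'
from h import *
t=cam("top");s=cam("scene")
def blobs(im,box,thr,name):
    a=im["pixels"].max(2); m=np.zeros_like(a); x0,y0,x1,y1=box
    m[y0:y1,x0:x1]=(a[y0:y1,x0:x1]<thr)
    n,l,st,c=cv2.connectedComponentsWithStats(m)
    out=[]
    for i in range(1,n):
        if st[i,4]>25:
            r=cv2.minAreaRect(np.argwhere(l==i)[:,::-1].astype(np.float32)); print(name,st[i],c[i].round(1),np.round(cv2.boxPoints(r),1).tolist())
for thr in(40,55):
    blobs(t,(245,190,345,270),thr,"top%d"%thr); blobs(s,(310,170,390,240),thr,"scene%d"%thr)
save(t,"top1.png",(240,150,400,280),5); save(s,"scene1.png",(270,170,400,290),5)
E
```

```text
top40 [255 205  12  10  90] [260.4 209.5] [[253.5, 208.5], [259.5, 202.5], [267.5, 210.5], [261.5, 216.5]]
top40 [288 237  39   8 262] [306.9 240.7] [[288.0, 237.0], [326.0, 237.0], [326.0, 244.0], [288.0, 244.0]]
top55 [299 190  12  11  39] [305.6 195.5] [[298.70001220703125, 199.3000030517578], [300.0, 188.8000030517578], [310.20001220703125, 190.0], [308.8999938964844, 200.60000610351562]]
top55 [283 203   6   9  30] [285.9 207. ] [[281.5, 206.5], [285.5, 202.5], [290.0, 207.0], [286.0, 211.0]]
top55 [255 204  12  11  98] [260.4 209.3] [[252.89999389648438, 209.60000610351562], [257.70001220703125, 202.5], [268.1000061035156, 209.39999389648438], [263.29998779296875, 216.5]]
top55 [325 204   9   7  41] [328.8 206.8] [[325.0, 204.0], [333.0, 204.0], [333.0, 210.0], [325.0, 210.0]]
top55 [288 207  18  15  88] [296.2 215.3] [[286.0, 216.60000610351562], [303.79998779296875, 205.89999389648438], [307.79998779296875, 212.6999969482422], [290.0, 223.39999389648438]]
top55 [311 213  14   8  40] [318.  214.6] [[311.0, 220.0], [311.0, 213.0], [324.0, 213.0], [324.0, 220.0]]
top55 [287 237  41   9 302] [307.1 240.9] [[287.0, 237.0], [327.0, 237.0], [327.0, 245.0], [287.0, 245.0]]
scene55 [324 183  36  16 178] [341.3 190.3] [[323.3999938964844, 188.0], [325.20001220703125, 182.1999969482422], [360.0, 192.89999389648438], [358.20001220703125, 198.6999969482422]]
scene55 [364 201  10  23 190] [368.9 212.1] [[364.0, 201.0], [373.0, 201.0], [373.0, 223.0], [364.0, 223.0]]
scene55 [313 219  10   8  55] [316.9 223. ] [[313.0, 226.0], [313.0, 219.0], [322.0, 219.0], [322.0, 226.0]]
```

View pics/top1.png

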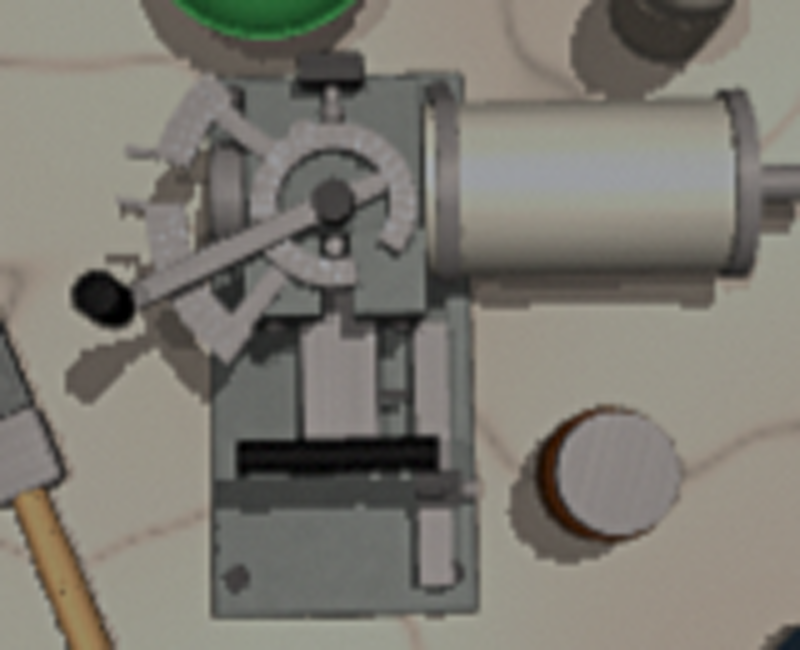

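The zoomed top view shows the pivot hub at about (306.6,190) px, the knob at (260.5,209.5), the bar at (287–327.5,241), and the bed's front edge at row 272 (x 282 to 335). The notch gap is near (273,187).

```bash
python3 - <<'E'
from h import *
t=cam("top");s=cam("scene")
def tri(a,b):
    (o1,d1),(o2,d2)=ray(t,[a]),ray(s,[b]); A=np.c_[d1[0],-d2[0]]; k=np.linalg.lstsq(A,o2-o1,rcond=None)[0]
    p,q=o1+k[0]*d1[0],o2+k[1]*d2[0]; return ((p+q)/2).round(4),np.linalg.norm(p-q).round(4)
print("bar tri",tri((307,240.8),(341.5,190.3)),"knob",tri((260.5,209.5),(368.8,212)))
b=onplane(t,[(287.3,240.9),(307.2,240.9),(327.5,240.7)],.1);print("bar",b.round(4))
bs=onplane(s,[(325,185.5),(341.5,190.3),(359.5,196)],.1);print("bar scene",bs.round(4))
print("pivot z.105",onplane(t,[(306.6,190)],.105).round(4))
print("bed front",onplane(t,[(282.2,272.5),(335.2,272.5)],.014).round(4))
e=b[0]-b[2];yaw=np.arctan2(-e[0],e[1]);e=bs[0]-bs[2];print("yaw",yaw,"scene",np.arctan2(-e[0],e[1]))
for yaw in(0,yaw):
  c,sn=np.cos(yaw),np.sin(yaw);ex=np.array([c,sn]);ey=np.array([-sn,c]);O=b[1,:2]+.115*ex
  P=lambda x,y,z:[*(O+x*ex+y*ey),z]
  q=lambda a,z:P(.11*np.cos(a),.11*np.sin(a),z)
  pts=[P(0,0,.105),q(np.deg2rad(80),.09),P(-.19,.065,.014),P(-.19,-.065,.014),q(2.35,.13),q(2.0,.13)]
  print(np.round(O,4),proj(t,pts).round(1).tolist(), q(np.deg2rad(80),.13))
E
```

```text
bar tri (array([0.4905, 0.0275, 0.1002]), np.float64(0.0013)) knob (array([0.56  , 0.1274, 0.1213]), np.float64(0.0017))
bar [[ 0.4916  0.0705  0.1   ]
 [ 0.4906  0.0265  0.1   ]
 [ 0.49   -0.0185  0.1   ]]
bar scene [[ 0.491  -0.0152  0.1   ]
 [ 0.4899  0.028   0.1   ]
 [ 0.4903  0.0743  0.1   ]]
pivot z.105 [[0.6041 0.0257 0.105 ]]
bed front [[ 0.4187  0.0907  0.014 ]
 [ 0.4157 -0.0374  0.014 ]]
yaw -0.01811721278995241 scene -3.1334991602125237
[0.6056 0.0265] [[306.2, 189.4], [259.1, 183.3], [281.9, 273.9], [335.7, 272.5], [270.0, 223.7], [259.9, 209.3]] [np.float64(0.6246766257651041), np.float64(0.1348301623332221), 0.13]
[0.6056 0.0244] [[307.2, 189.4], [260.2, 182.4], [281.3, 273.4], [335.1, 273.0], [270.4, 223.0], [260.5, 208.5]] [np.float64(0.6266171276181172), np.float64(0.13238297537375), 0.13]
```

View pics/scene1.png

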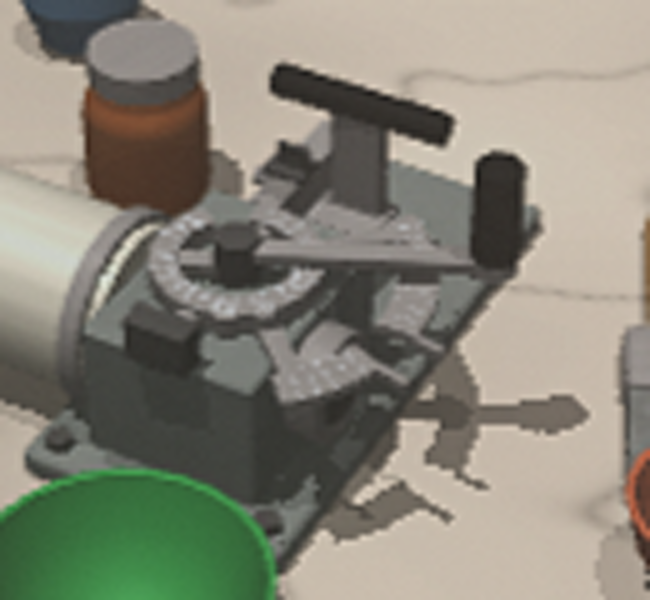

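Findings:
- The bar triangulates to z = 0.1002.
- The extruder yaw is about -0.012, with its origin near (0.6055, 0.0256).
- The knob is near (0.560, 0.127), which puts the lever at about 0.35.
- The notch is near (0.626, 0.134).

First I'll turn the tool so that its y lies along world x.

{"method": "send_rows", "body": {
  "steps": [
    {"turn": 0.91},
    {"turn": 0.91},
    {"turn": 0.91},
    {"turn": 0.91},
    {"turn": 0.91},
    {"turn": 0.91},
    {"turn": 0.91},
    {"turn": 0.91},
    {"turn": 0.91}
  ]
}}

```text
validation failed for argument at $.st...
```

```bash
cat > go.py <<'E'
import sys
from h import *
s=ctrl.get_state();M=R.from_rotvec(s["tool_rot"]).as_matrix();p=s["position"]
print("t",round(s["time"],2),"p",p.round(4),"F",np.round(s["ft_force"],1),"w",round(s["grip_width"],3),"gf",round(s["grip_force"],1),"yaw y",np.degrees(np.arctan2(M[1,1],M[0,1])).round(2),"zt",M[:,2].round(3))
if len(sys.argv)>3: print("units",(M.T@(np.array(sys.argv[1:4],float)-p)/.06).round(2))
E
python3 go.py 0.5605 0.1265 0.2
```

```text
t 0.3 p [0.2726 0.5899 0.1996] F [0.  0.3 0.6] w 1.003 gf 0.0 yaw y 65.2 zt [-0.    -0.001 -1.   ]
units [-7.6 -5.  -0. ]
```

{"method": "send_rows", "body": {
  "steps": [
    {"tx": 0, "ty": 0, "tz": 0, "turn": 0.91, "grip": 1},
    {"tx": 0, "ty": 0, "tz": 0, "turn": 0.91, "grip": 1},
    {"tx": 0, "ty": 0, "tz": 0, "turn": 0.91, "grip": 1},
    {"tx": 0, "ty": 0, "tz": 0, "turn": 0.91, "grip": 1},
    {"tx": 0, "ty": 0, "tz": 0, "turn": 0.91, "grip": 1},
    {"tx": 0, "ty": 0, "tz": 0, "turn": 0.91, "grip": 1},
    {"tx": 0, "ty": 0, "tz": 0, "turn": 0.91, "grip": 1},
    {"tx": 0, "ty": 0, "tz": 0, "turn": 0.91, "grip": 1},
    {"tx": 0, "ty": 0, "tz": 0, "turn": 0.91, "grip": 1}
  ],
  "newtons": 30
}}

```text
time: 1.42
position: [0.2726, 0.59, 0.1999]
tool_rot: [2.232, 2.211, -0.0]
ft_force: [-0.5, 0.4, 1.0]
grip_width: 1.005
grip_force: 0.0
```

```bash
python3 go.py 0.5605 0.1265 0.2
```

```text
t 1.43 p [0.2726 0.59   0.1999] F [-0.5  0.4  1. ] w 1.005 gf 0.0 yaw y -0.56 zt [-0. -0. -1.]
units [-7.68  4.87 -0.  ]
```

{"method": "send_rows", "body": {
  "steps": [
    {"tx": -0.77, "ty": 0.49, "tz": 0, "turn": 0, "grip": 0.65},
    {"tx": -0.77, "ty": 0.49, "tz": 0, "turn": 0, "grip": 0.65},
    {"tx": -0.77, "ty": 0.49, "tz": 0, "turn": 0, "grip": 0.65},
    {"tx": -0.77, "ty": 0.49, "tz": 0, "turn": 0, "grip": 0.65},
    {"tx": -0.77, "ty": 0.49, "tz": 0, "turn": 0, "grip": 0.65},
    {"tx": -0.77, "ty": 0.49, "tz": 0, "turn": 0, "grip": 0.65},
    {"tx": -0.77, "ty": 0.49, "tz": 0, "turn": 0, "grip": 0.65},
    {"tx": -0.77, "ty": 0.49, "tz": 0, "turn": 0, "grip": 0.65},
    {"tx": -0.77, "ty": 0.49, "tz": 0, "turn": 0, "grip": 0.65},
    {"tx": -0.75, "ty": 0.46, "tz": 0, "turn": 0, "grip": 0.65},
    {"tx": 0, "ty": 0, "tz": 0, "turn": 0, "grip": 0.65}
  ]
}}

```text
time: 2.8
position: [0.5643, 0.1216, 0.2002]
tool_rot: [2.236, 2.203, -0.001]
ft_force: [-0.4, 0.5, -0.3]
grip_width: 0.649
grip_force: 0.0
```

```bash
python3 - <<'E'
from h import *
im=cam("wrist");save(im,"w1.png");print(proj(im,[[.5605,.1265,.146]]),ctrl.get_state()["position"],im["cam_to_world"][:3,3])
E
```

```text
[[320.59822498 197.22706626]] [0.56303105 0.12515809 0.19999988] [0.56618653 0.19836686 0.38449484]
```

View pics/w1.png

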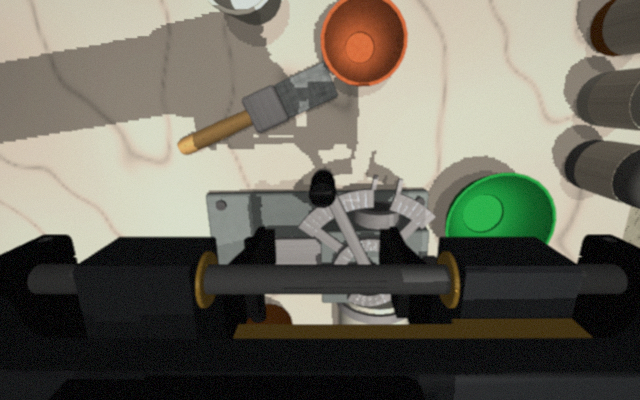

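The wrist view shows the knob top at about (321,197), which matches the projection of my estimate. The fingers straddle its column, so I'll descend.

```bash
python3 go.py 0.5605 0.1265 0.120
```

```text
t 2.85 p [0.563  0.1252 0.2   ] F [-0.3  1.  -0.6] w 0.649 gf 0.0 yaw y -0.6 zt [ 0. -0. -1.]
units [ 0.02 -0.04  1.33]
```

{"method": "send_rows", "body": {
  "steps": [
    {"tx": 0, "ty": 0, "tz": 0.4, "turn": 0, "grip": 0.65},
    {"tx": 0, "ty": 0, "tz": 0.4, "turn": 0, "grip": 0.65},
    {"tx": 0, "ty": 0, "tz": 0.33, "turn": 0, "grip": 0.65},
    {"tx": 0, "ty": 0, "tz": 0.2, "turn": 0, "grip": 0.65},
    {"tx": 0, "ty": 0, "tz": 0, "turn": 0, "grip": 0.65},
    {"tx": 0, "ty": 0, "tz": 0, "turn": 0, "grip": 0.2},
    {"tx": 0, "ty": 0, "tz": 0, "turn": 0, "grip": 0.2},
    {"tx": 0, "ty": 0, "tz": 0, "turn": 0, "grip": 0.2},
    {"tx": 0, "ty": 0, "tz": 0, "turn": 0, "grip": 0.2}
  ],
  "newtons": 15
}}

```text
time: 3.98
position: [0.5624, 0.1277, 0.1204]
tool_rot: [-2.228, -2.215, -0.001]
ft_force: [-1.7, 0.7, -0.8]
grip_width: 0.281
grip_force: 0.7
```

```bash
python3 go.py; python3 - <<'E'
import numpy as np
from h import *
p=np.array(ctrl.get_state()["position"][:2])
O=np.array([.6055,.0256]);r=p-O
print(np.hypot(*r),np.arctan2(r[1],r[0])+.012)
a=np.arctan2(r[1],r[0])-.005
q=[O+.11*np.array([np.cos(t),np.sin(t)]) for t in np.linspace(a,1.384,10)]
y=np.radians(-.58);ex=np.array([np.cos(y),np.sin(y)]);ey=np.array([-ex[1],ex[0]])
for d in np.diff(q,axis=0): print((d@ey/.06).round(2),(d@ex/.06).round(2))
print(q[0],q[-1])
E
```

```text
t 3.98 p [0.5624 0.1277 0.1204] F [-1.7  0.7 -0.8] w 0.281 gf 0.7 yaw y -0.32 zt [ 0.  0. -1.]
0.11081230259652518 1.9824191691721145
0.04 0.11
0.04 0.11
0.03 0.11
0.02 0.12
0.01 0.12
0.01 0.12
-0.0 0.12
-0.01 0.12
-0.02 0.12
[0.56320939 0.12714558] [0.62592831 0.13368647]
```

{"method": "send_rows", "body": {
  "steps": [
    {"tx": 0, "ty": 0, "tz": 0, "turn": 0, "grip": 0.2},
    {"tx": 0, "ty": 0, "tz": 0, "turn": 0, "grip": 0.2},
    {"tx": 0.04, "ty": 0.11, "tz": 0, "turn": 0, "grip": 0.2},
    {"tx": 0.04, "ty": 0.11, "tz": 0, "turn": 0, "grip": 0.2},
    {"tx": 0.03, "ty": 0.11, "tz": 0, "turn": 0, "grip": 0.2},
    {"tx": 0.02, "ty": 0.12, "tz": 0, "turn": 0, "grip": 0.2},
    {"tx": 0.01, "ty": 0.12, "tz": 0, "turn": 0, "grip": 0.2},
    {"tx": 0.01, "ty": 0.12, "tz": 0, "turn": 0, "grip": 0.2}
  ]
}}

```text
time: 4.97
position: [0.6036, 0.1383, 0.1199]
tool_rot: [-2.225, -2.215, -0.0]
ft_force: [-2.9, 4.2, 2.3]
grip_width: 0.238
grip_force: 15.0
```

```bash
python3 go.py 0.6259 0.1337 0.12
```

```text
t 4.97 p [0.6036 0.1383 0.1199] F [-2.9  4.2  2.3] w 0.238 gf 15.0 yaw y -0.25 zt [-0.001  0.002 -1.   ]
units [-0.08  0.37 -0.  ]
```

{"method": "send_rows", "body": {
  "steps": [
    {"tx": 0.01, "ty": 0.12, "tz": 0, "turn": 0, "grip": 0.2},
    {"tx": 0, "ty": 0.12, "tz": 0, "turn": 0, "grip": 0.2},
    {"tx": -0.01, "ty": 0.1, "tz": 0, "turn": 0, "grip": 0.2},
    {"tx": -0.01, "ty": 0.06, "tz": 0, "turn": 0, "grip": 0.2},
    {"tx": 0, "ty": 0, "tz": 0, "turn": 0, "grip": 0.2},
    {"tx": 0, "ty": 0, "tz": 0, "turn": 0, "grip": 0.2}
  ]
}}

```text
time: 5.72
position: [0.6265, 0.1361, 0.1197]
tool_rot: [-2.225, -2.214, 0.003]
ft_force: [-5.7, 3.1, 0.9]
grip_width: 0.236
grip_force: 15.0
```

```bash
python3 go.py 0.6259 0.1345 0.12; python3 - <<'E'
from h import *
t=cam("top");save(t,"top2.png",(240,150,360,240),6)
E
```

```text
t 5.72 p [0.6265 0.1361 0.1197] F [-5.7  3.1  0.9] w 0.236 gf 15.0 yaw y -0.29 zt [-0.003  0.    -1.   ]
units [-0.03 -0.01 -0.  ]
```

View pics/top2.png

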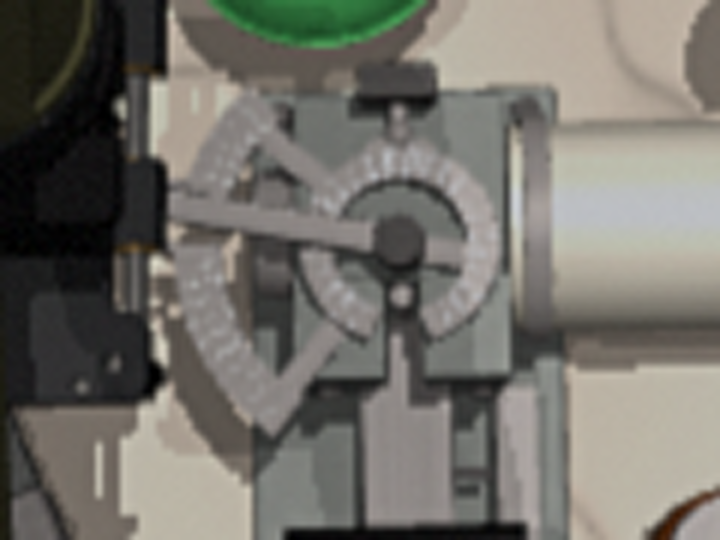

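The top view shows the lever arm lying over the single gap in the quadrant plate. I'll release it so the plunger can centre it, rise, and check.

{"method": "send_rows", "body": {
  "steps": [
    {"tx": 0, "ty": 0, "tz": 0, "turn": 0, "grip": 0.6},
    {"tx": 0, "ty": 0, "tz": 0, "turn": 0, "grip": 0.6},
    {"tx": 0, "ty": 0, "tz": 0, "turn": 0, "grip": 0.6},
    {"tx": 0, "ty": 0, "tz": -0.3, "turn": 0, "grip": 0.6},
    {"tx": 0, "ty": 0, "tz": -0.5, "turn": 0, "grip": 0.6},
    {"tx": 0, "ty": 0, "tz": -0.5, "turn": 0, "grip": 0.6},
    {"tx": -0.4, "ty": -0.4, "tz": 0, "turn": 0, "grip": 0.6},
    {"tx": -0.6, "ty": -0.6, "tz": 0, "turn": 0, "grip": 0.6},
    {"tx": 0, "ty": 0, "tz": 0, "turn": 0, "grip": 0.6}
  ]
}}

```text
time: 6.9
position: [0.5663, 0.0718, 0.2]
tool_rot: [2.233, 2.209, 0.002]
ft_force: [0.3, 0.1, -0.1]
grip_width: 0.598
grip_force: 0.0
```

```bash
python3 go.py 0.4905 0.0275 0.2; python3 - <<'E'
from h import *
s=cam("scene")
for z in(.13,):
  for O in((.6055,.0256),(.6055,.028)):
    print([(a,proj(s,[[O[0]+.11*np.cos(2.338-a),O[1]+.11*np.sin(2.338-a),z] for z in(.098,.146)]).round(1).tolist()) for a in(.85,.95,1.05)])
a=s["pixels"].max(2)
m=np.zeros_like(a);m[190:260,340:400]=a[190:260,340:400]<55
n,l,st,c=cv2.connectedComponentsWithStats(m)
for i in range(1,n):
    if st[i,4]>40: print(st[i],c[i].round(1))
save(s,"s2.png",(270,160,430,290),5)
w=cam("wrist");cv2.imwrite("pics/raww.png",w["pixels"][:,:,::-1])
E
```

```text
t 6.9 p [0.5663 0.0718 0.2   ] F [ 0.3  0.1 -0.1] w 0.598 gf 0.0 yaw y -0.63 zt [ 0.001  0.    -1.   ]
units [-0.75 -1.26 -0.  ]
[(0.85, [[360.1, 236.7], [361.0, 218.3]]), (0.95, [[357.1, 239.6], [357.9, 221.1]]), (1.05, [[353.6, 242.3], [354.3, 223.8]])]
[(0.85, [[361.1, 237.1], [362.1, 218.6]]), (0.95, [[358.1, 240.0], [359.0, 221.5]]), (1.05, [[354.7, 242.7], [355.4, 224.1]])]
[340 190  20   9 106] [349.9 193.1]
[354 219  12  24 230] [359.  230.4]
```

View pics/s2.png

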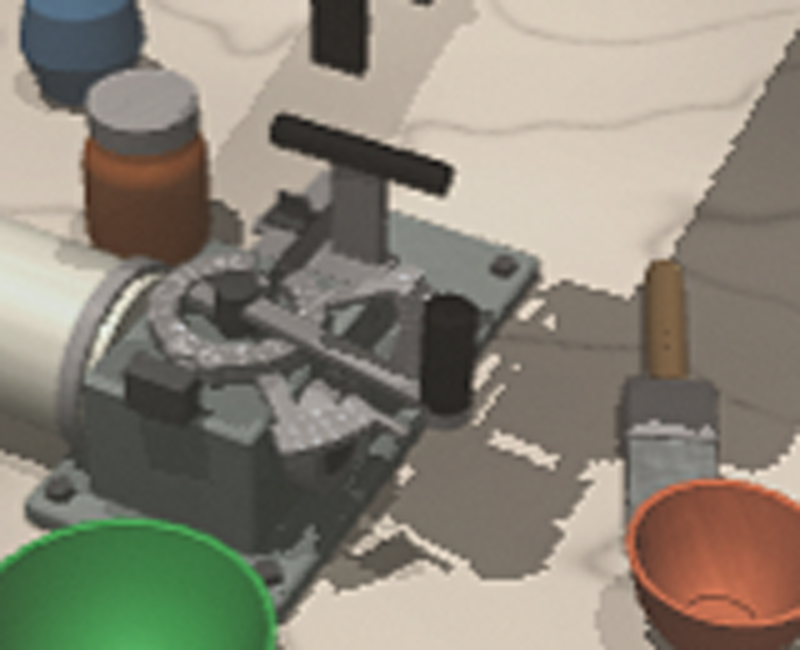

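The scene crop shows the knob centred at (359,230), matching lever 0.95 in the notch (358.6,230.7 predicted). The index clip shows near (328,202). I'll go right of the bar for a close wrist view of the pointer and clip.

{"method": "send_rows", "body": {
  "steps": [
    {"tx": -0.8, "ty": -0.4, "tz": 0, "turn": 0, "grip": 0.5},
    {"tx": -0.8, "ty": -0.4, "tz": 0, "turn": 0, "grip": 0.5},
    {"tx": -0.8, "ty": -0.4, "tz": 0, "turn": 0, "grip": 0.5},
    {"tx": -0.7, "ty": -0.3, "tz": 0, "turn": 0, "grip": 0.5},
    {"tx": 0, "ty": 0, "tz": 0, "turn": 0, "grip": 0.5},
    {"tx": 0, "ty": 0, "tz": 0, "turn": 0, "grip": 0.5},
    {"tx": 0, "ty": 0, "tz": 0, "turn": 0, "grip": 0.5}
  ]
}}

```text
time: 7.88
position: [0.4774, -0.1078, 0.1983]
tool_rot: [2.224, 2.218, -0.0]
ft_force: [0.9, 0.6, -0.7]
grip_width: 0.501
grip_force: 0.0
```

```bash
python3 go.py; python3 - <<'E'
from h import *
w=cam("wrist");np.savez("w2.npz",**{k:np.array(v) for k,v in w.items() if k!="name"})
P=[[.5205,-.009,.044],[.47,-.018,.051],[.4905,-.018,.1]];q=proj(w,P);print(w["K"],q.round(1))
c=q[:2].mean(0).astype(int);x0,y0=max(c[0]-80,0),max(c[1]-60,0);print(x0,y0)
save(w,"w2.png",(x0,y0,x0+160,y0+120),5)
E
```

```text
t 7.88 p [ 0.4774 -0.1078  0.1983] F [ 0.9  0.6 -0.7] w 0.501 gf 0.0 yaw y -0.15 zt [ 0. -0. -1.]
[[323.11333907   0.         327.00944932]
 [  0.         323.11333907 193.8061628 ]
 [  0.           0.           1.        ]] [[369.3  77.2]
 [318.2  86.6]
 [341.3  84. ]]
263 21
```

View pics/w2.png

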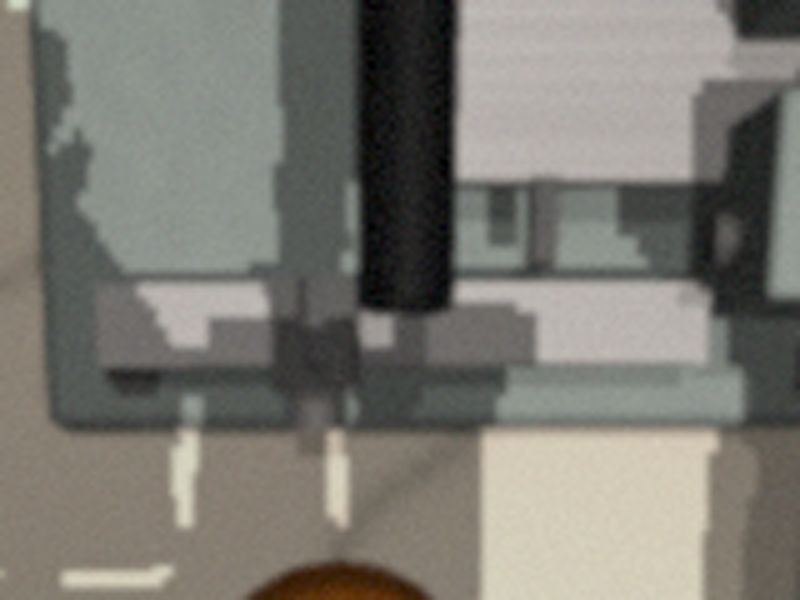

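The wrist crop shows the pointer blade at crop x≈542 (px 371, 74) and the clip's cross blade at crop x≈315 (px 326, about 87). I'll refine both edges numerically.

```bash
python3 - <<'E'
from h import *
w=dict(np.load("w2.npz"));g=cv2.cvtColor(w["pixels"],cv2.COLOR_RGB2GRAY)
print("cols 358-378");[print(v,g[v,358:379]) for v in range(58,77,2)]
print("cols 316-337");[print(v,g[v,316:338]) for v in range(76,112,2)]
o=np.array([.6055,.0268]);a=-.012
for n,uv,z in(("ptr",(371,73),.044),("idx",(325.6,87),.051),("idx low",(325.6,105),.045),("bar",((263+407/5),80),.1)):
    p=onplane(w,[uv],z)[0]; d=p[:2]-o; print(n,p.round(4),"ext",(d@[np.cos(a),np.sin(a)]).round(4),(d@[-np.sin(a),np.cos(a)]).round(4))
E
```

```text
cols 358-378
58 [92 95 84 71 72 71 71 74 86 89 81 76 83 90 93 93 89 89 91 94 93]
60 [125 118  96  72  66  69  65  74 105 114  96  74  88  90  93  97 105 114
 119 120 118]
62 [121 117  98  71  69  68  67  77 100 119  97  71  82  92  94  98 105 112
 119 121 123]
64 [126 119 101  77  71  70  69  77 107 118  96  73  89  95  97 100 108 118
 125 122 123]
66 [146 141 120  96  87  86  88  91 107 119  95  75  86  94  92 101 117 136
 139 141 143]
68 [143 142 118  94  87  89  87  92 107 120  98  80  88  96  97 100 117 136
 143 145 144]
70 [144 144 135 125 127 122 122 128 125 123  96  80  91  99  93 100 126 145
 144 146 148]
72 [145 143 147 148 145 147 146 145 138 124  88  80  86  91  93 101 126 147
 147 150 149]
74 [117 118 118 119 116 118 117 115 101  98  74  59  60  69  76  90 112 120
 120 123 120]
76 [104 102 102 102 104 102  99  94  92  86  90  92  90  97 103 104 104 101
 102 104 106]
cols 316-337
76 [88 94 90 91 92 90 85 78 84 87 91 91 94 91 96 94 98 89 56 25 17 22]
78 [114  98  94  96  92  92  78  70  80  89  93  93  95  99  94  94  95  87
  60  25  17  18]
80 [138 106  95  93  95  94  79
[... 888 characters left out ...]
3 73 94 98 79 67 69 71]
102 [ 86  90  89  81  71  72  69  86  98 101 100  99  89  80  67  74 102 118
 102  76  69  66]
104 [ 76  75  81  74  71  67  76  87  93 102 104  98  89  81  67  71  97 104
  87  72  69  64]
106 [ 72  72  71  72  73  75  81  89  95 102 101 101 106 105 105  93  87  82
  73  70  71  70]
108 [118 116 115 115 118 114 105 100 101  98  99 107 150 177 174 151 123 112
 112 114 113 115]
110 [126 126 131 129 130 126 111 103  99  97  99 109 150 178 180 159 131 126
 128 126 126 129]
ptr [ 0.522  -0.0051  0.044 ] ext -0.0831 -0.0329
idx [ 0.4772 -0.0184  0.051 ] ext -0.1277 -0.0468
idx low [ 0.4772 -0.0355  0.045 ] ext -0.1276 -0.0638
bar [ 0.493  -0.0149  0.1   ] ext -0.112 -0.043
```

The pointer-to-clip gap measures about 45 mm, from the difference in one view. A half turn would put the wrist camera on the right side, so pointer and clip stay visible while I hold the bar. I'll check joint 7 first.

```bash
python3 go.py 0.491 0.0272 0.2; python3 -c "
from h import *
print(np.round(ctrl.get_state()['joint_positions'],3))"
```

```text
t 7.92 p [ 0.4772 -0.108   0.1982] F [-0.   0.4 -0.8] w 0.499 gf 0.0 yaw y -0.16 zt [-0. -0. -1.]
units [ 2.25  0.22 -0.03]
[-0.457 -0.047  0.613  1.859  0.028  1.321  0.145]
```

Joint 7 cannot make the half turn. I'll take one closer, lower look with contrast stretching instead, then grip.

{"method": "send_rows", "body": {
  "steps": [
    {"tx": 0.05, "ty": 0.2, "tz": 0.4, "turn": 0, "grip": 0.5},
    {"tx": 0.05, "ty": 0.15, "tz": 0.4, "turn": 0, "grip": 0.5},
    {"tx": 0, "ty": 0, "tz": 0, "turn": 0, "grip": 0.5},
    {"tx": 0, "ty": 0, "tz": 0, "turn": 0, "grip": 0.5}
  ]
}}

```text
time: 8.43
position: [0.4977, -0.1034, 0.1508]
tool_rot: [2.227, 2.216, 0.0]
ft_force: [-0.1, 0.2, 0.1]
grip_width: 0.503
grip_force: 0.0
```

```bash
python3 go.py; python3 - <<'E'
from h import *
w=cam("wrist");np.savez("w3.npz",**{k:np.array(v) for k,v in w.items()})
q=proj(w,[[.522,-.009,.044],[.477,-.018,.051]]);print(q.round(1))
c=q.mean(0).astype(int);x0,y0=max(c[0]-65,0),max(c[1]-50,0);print(x0,y0)
a=w["pixels"].astype(float);w["pixels"]=(255*np.clip(a/190,0,1)**.6).astype(np.uint8)
save(w,"w3.png",(x0,y0,x0+130,y0+95),6)
E
```

```text
t 8.43 p [ 0.4977 -0.1034  0.1508] F [-0.1  0.2  0.1] w 0.503 gf 0.0 yaw y -0.28 zt [ 0. -0. -1.]
[[353.7  78.7]
 [300.5  89.8]]
262 34
```

View pics/w3.png

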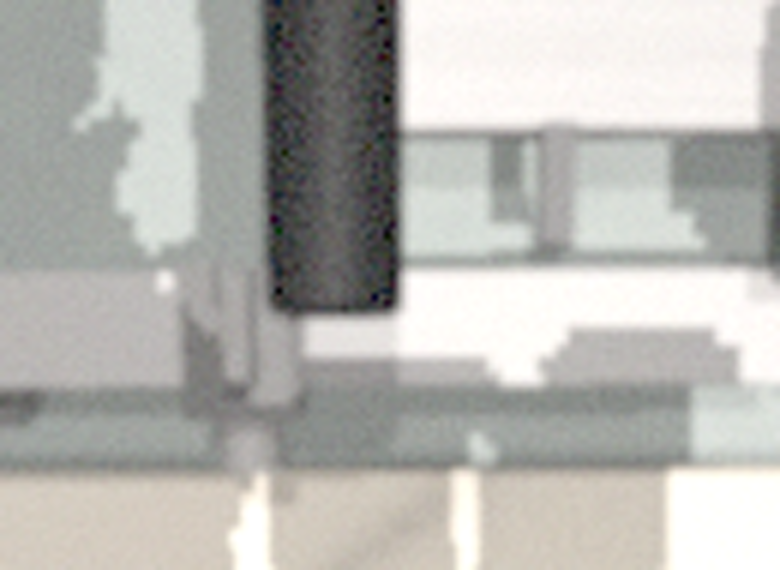

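The closer view shows the clip blade's top strip at crop x 220–248 (u≈301, 4.1 mm wide, as it should be). The pointer's top is at crop x 540–575 (u≈354.9, 5.2 mm, also right).

```bash
python3 - <<'E'
from h import *
w=dict(np.load("w3.npz"));g=cv2.cvtColor(w["pixels"],cv2.COLOR_RGB2GRAY)
print(290,np.mean(g[80:92,290:316],0).round());print(344,np.mean(g[60:68,342:362],0).round())
print(np.mean(g[98:108,290:316],0).round())
for n,uv,z in(("ptr",(354.7,72),.044),("idx",(301-.1,88),.051),("body",(302.1,88),.042),("bar",(262+333/6,75),.1),("barend",(262+333/6,34+308/6),.1)):
    print(n,onplane(w,[uv],z)[0].round(4))
E
python3 go.py 0.491 0.0272 0.15
```

```text
290 [121. 105.  86.  78.  83.  85.  87.  83.  83.  92.  96.  98.  93.  78.
  77.  89.  80.  64.  54.  54.  48.  50.  59.  74.  82.  85.]
344 [132. 110.  82.  76.  76.  76.  82. 104. 116. 101.  88.  94.  99.  97.
  98. 109. 122. 131. 131. 130.]
[82. 81. 76. 71. 70. 71. 67. 62. 61. 62. 65. 67. 69. 76. 80. 83. 81. 78.
 74. 75. 72. 67. 63. 66. 70. 71.]
ptr [ 0.5227 -0.0036  0.044 ]
idx [ 0.4773 -0.0166  0.051 ]
body [ 0.4777 -0.0163  0.042 ]
bar [ 0.4927 -0.0099  0.1   ]
barend [ 0.4926 -0.0167  0.1   ]
t 8.47 p [ 0.4979 -0.1036  0.1511] F [-0.2  0.2  0.3] w 0.497 gf 0.0 yaw y -0.3 zt [ 0.001 -0.    -1.   ]
units [ 2.18 -0.13  0.02]
```

Both views give a 45.4 mm pull, and the bar-to-pointer distance of 30.0 mm agrees with the given sizes. Now I'll go over the bar, down, and grip.

{"method": "send_rows", "body": {
  "steps": [
    {"tx": 0.7, "ty": -0.05, "tz": 0, "turn": 0, "grip": 0.5},
    {"tx": 0.8, "ty": -0.05, "tz": 0, "turn": 0, "grip": 0.5},
    {"tx": 0.69, "ty": 0, "tz": 0, "turn": 0, "grip": 0.5},
    {"tx": 0, "ty": 0, "tz": 0, "turn": 0.05, "grip": 0.5},
    {"tx": 0, "ty": 0, "tz": 0, "turn": 0, "grip": 0.5},
    {"tx": 0, "ty": 0, "tz": 0, "turn": 0, "grip": 0.5}
  ]
}}

```text
time: 9.22
position: [0.4924, 0.0264, 0.1507]
tool_rot: [2.238, 2.204, 0.001]
ft_force: [-0.3, -0.7, -0.5]
grip_width: 0.5
grip_force: 0.0
```

```bash
python3 go.py 0.4917 0.0275 0.094
```

```text
t 9.22 p [0.4924 0.0264 0.1507] F [-0.3 -0.7 -0.5] w 0.5 gf 0.0 yaw y -0.85 zt [ 0.001  0.    -1.   ]
units [ 0.02 -0.01  0.94]
```

{"method": "send_rows", "body": {
  "steps": [
    {"tx": 0.01, "ty": 0, "tz": 0.35, "turn": 0, "grip": 0.5},
    {"tx": 0.01, "ty": 0, "tz": 0.35, "turn": 0, "grip": 0.5},
    {"tx": 0, "ty": 0, "tz": 0.24, "turn": 0, "grip": 0.5},
    {"tx": 0, "ty": 0, "tz": 0, "turn": 0, "grip": 0.5},
    {"tx": 0, "ty": 0, "tz": 0, "turn": 0, "grip": 0.12},
    {"tx": 0, "ty": 0, "tz": 0, "turn": 0, "grip": 0.12},
    {"tx": 0, "ty": 0, "tz": 0, "turn": 0, "grip": 0.12},
    {"tx": 0, "ty": 0, "tz": 0, "turn": 0, "grip": 0.12},
    {"tx": 0, "ty": 0, "tz": 0, "turn": 0, "grip": 0.12},
    {"tx": 0, "ty": 0, "tz": 0, "turn": 0, "grip": 0.12},
    {"tx": 0, "ty": 0, "tz": 0, "turn": 0, "grip": 0.12}
  ],
  "newtons": 40
}}

```text
time: 10.6
position: [0.4921, 0.0291, 0.0937]
tool_rot: [-2.235, -2.208, -0.0]
ft_force: [-0.3, 0.6, -0.7]
grip_width: 0.124
grip_force: 0.0
```

```bash
python3 go.py 0.4917 0.0275 0.094
```

```text
t 10.6 p [0.4921 0.0291 0.0937] F [-0.3  0.6 -0.7] w 0.124 gf 0.0 yaw y -0.71 zt [ 0.  0. -1.]
units [-0.03 -0.01 -0.  ]
```

The fingers closed to 11 mm with no force, so the bar is not between the pads. I'll check where it is.

```bash
python3 - <<'E'
from h import *
s=cam("scene");st=ctrl.get_state();print(st["position"],st["grip_width"],st["grip_force"],st["ft_force"])
q=proj(s,[[.4915,y,.1] for y in(-.0165,.0285,.0735)]+[[.492,.029,.080],[.492,.029,.099]]);print(q.round(1))
save(s,"s3.png",(290,130,410,230),6)
E
```

```text
[0.49213314 0.02907743 0.09373709] 0.12187026638254082 0.0 [ 0.31445631 -0.07502256 -0.05495812]
[[324.4 185.5]
 [341.4 190.7]
 [359.  196.2]
 [341.4 197.9]
 [341.5 191.2]]
```

View pics/s3.png

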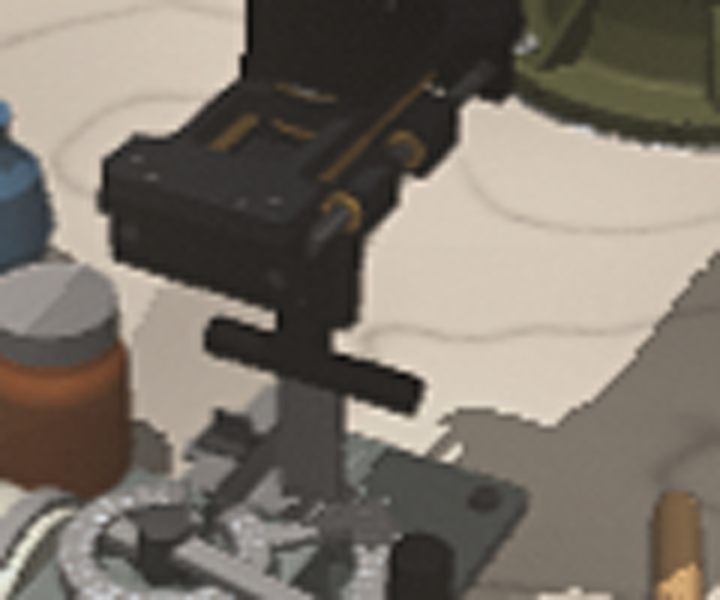

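The bar is in place with the finger overlapping it at about crop (305,350). I'll command a full close to see whether it stops on something.

{"method": "send_rows", "body": {
  "steps": [
    {"tx": 0, "ty": 0, "tz": 0, "turn": 0, "grip": 0},
    {"tx": 0, "ty": 0, "tz": 0, "turn": 0, "grip": 0},
    {"tx": 0, "ty": 0, "tz": 0, "turn": 0, "grip": 0}
  ],
  "newtons": 40
}}

```text
time: 11.02
position: [0.4922, 0.0291, 0.0938]
tool_rot: [2.235, 2.208, 0.0]
ft_force: [0.5, 0.3, -0.3]
grip_width: 0.004
grip_force: 0.0
```

```bash
python3 go.py
```

```text
t 11.03 p [0.4922 0.0291 0.0938] F [ 0.5  0.3 -0.3] w 0.004 gf 0.0 yaw y -0.72 zt [ 0.  0. -1.]
```

The fingers shut fully, so nothing is between them: either the tips are above the bar or they are to one side. I'll test the tip height using the wrist and scene geometry.

```bash
python3 - <<'E'
from h import *
s=cam("scene")
for z in(.172,.186,.2,.214): print("earlier near tip",z,proj(s,[[.5663+dx,.0718,z] for dx in(.026,.041,-.026,-.041)]).round(1).tolist(),"seen ~(338,174) bottom; far (354,161)")
for z in(.08,.094,.108): print("now",z,proj(s,[[.4922,.0291+dy,z] for dy in(-.0095,0,.0095)]+[[.507,.029,z]]).round(1).tolist())
g=s["pixels"].max(2); print([ (r,g[r,334:350].tolist()) for r in range(172,204,2)])
w=cam("wrist");T=np.array(w["T_tool_cam"]);print(T.round(4))
st=ctrl.get_state();print(proj(w,[np.array(st["position"])+[0,0,-.014],[.4922,.0291,.108]]).round(1))
gw=w["pixels"].max(2);print([(r,gw[r,300:350:4].tolist()) for r in range(170,300,8)])
E
```

```text
earlier near tip 0.172 [[337.9, 192.8], [334.4, 196.6], [349.4, 180.2], [352.6, 176.8]] seen ~(338,174) bottom; far (354,161)
earlier near tip 0.186 [[338.0, 187.1], [334.4, 190.9], [349.6, 174.6], [352.8, 171.2]] seen ~(338,174) bottom; far (354,161)
earlier near tip 0.2 [[338.0, 181.3], [334.5, 185.1], [349.8, 169.0], [353.0, 165.6]] seen ~(338,174) bottom; far (354,161)
earlier near tip 0.214 [[338.1, 175.5], [334.5, 179.2], [349.9, 163.2], [353.2, 159.8]] seen ~(338,174) bottom; far (354,161)
now 0.08 [[337.8, 196.8], [341.4, 197.9], [345.0, 199.1], [338.4, 201.2]]
now 0.094 [[337.8, 191.9], [341.4, 193.1], [345.1, 194.2], [338.4, 196.3]]
now 0.108 [[337.9, 187.0], [341.5, 188.1], [345.2, 189.2], [338.5, 191.4]]
[(172, [43, 40, 43, 42, 40, 40, 42, 47, 48, 40, 42, 41, 42, 41, 34, 102]), (174, [42, 44, 42, 41, 41, 43, 42, 40, 41, 42, 42, 41, 42, 40, 41, 108]), (176, [48, 54, 52, 45, 41, 41, 41, 42, 40, 41, 41, 40, 42, 40, 56, 142]), (178, [41, 42, 43, 39, 40, 42, 40, 41, 41, 43, 42, 42, 42, 38, 60, 150]), (180, [38, 40, 38, 41, 40, 45, 47, 41, 44, 40, 41, 42, 43, 38, 59, 150]), (18
[... 1410 characters left out ...]
, 7, 3, 158, 182, 181]), (218, [89, 81, 80, 57, 11, 18, 19, 19, 18, 20, 155, 172, 179]), (226, [118, 77, 83, 40, 4, 22, 19, 15, 16, 8, 104, 157, 171]), (234, [74, 79, 75, 1, 8, 10, 21, 14, 10, 9, 8, 25, 71]), (242, [14, 28, 23, 18, 4, 18, 12, 20, 15, 14, 15, 13, 12]), (250, [16, 22, 15, 11, 19, 13, 23, 14, 1, 24, 0, 22, 19]), (258, [8, 22, 77, 69, 13, 19, 17, 21, 16, 21, 19, 98, 21]), (266, [25, 27, 97, 57, 41, 39, 44, 41, 43, 39, 42, 108, 21]), (274, [35, 32, 109, 62, 55, 53, 58, 61, 53, 61, 58, 110, 29]), (282, [31, 31, 130, 64, 65, 66, 67, 65, 68, 68, 72, 126, 56]), (290, [35, 30, 120, 71, 64, 57, 64, 64, 61, 61, 53, 119, 53]), (298, [31, 30, 110, 65, 29, 20, 17, 22, 24, 22, 9, 127, 44])]
```

All views agree that the fingertips are really about 28 mm higher than assumed. The scene row 174 corresponds to a tip z of about 0.215 with the TCP at 0.2, and in the wrist view the tip is at row ≈238. So the closed fingers are just above the bar. I'll rise, open, and go lower in stages while watching the force.

{"method": "send_rows", "body": {
  "steps": [
    {"tx": 0, "ty": 0, "tz": -0.25, "turn": 0, "grip": 0.5},
    {"tx": 0, "ty": 0, "tz": 0, "turn": 0, "grip": 0.5},
    {"tx": 0, "ty": 0, "tz": 0, "turn": 0, "grip": 0.5},
    {"tx": 0, "ty": 0, "tz": 0, "turn": 0, "grip": 0.5},
    {"tx": 0, "ty": 0, "tz": 0.25, "turn": 0, "grip": 0.5},
    {"tx": 0, "ty": 0, "tz": 0.2, "turn": 0, "grip": 0.5},
    {"tx": 0, "ty": 0, "tz": 0.1, "turn": 0, "grip": 0.5},
    {"tx": 0, "ty": 0, "tz": 0, "turn": 0, "grip": 0.5}
  ]
}}

```text
time: 12.12
position: [0.4916, 0.0289, 0.0749]
tool_rot: [-2.235, -2.207, 0.002]
ft_force: [0.5, 0.0, 0.2]
grip_width: 0.497
grip_force: 0.0
```

```bash
python3 go.py 0.4917 0.0285 0.07; python3 - <<'E'
from h import *
w=cam("wrist");gw=w["pixels"].max(2)
print(proj(w,[[.4917,.0285+dy,.1] for dy in(-.02,0,.02,.04)]).round(1).tolist())
for r in range(150,300,10): print(r,gw[r,250:400:6].tolist())
E
```

```text
t 12.12 p [0.4916 0.0289 0.0749] F [0.5 0.  0.2] w 0.497 gf 0.0 yaw y -0.72 zt [-0.001 -0.001 -1.   ]
units [-0.01  0.    0.08]
[[325.7, 281.6], [325.2, 248.8], [324.7, 213.9], [324.1, 176.5]]
150 [106, 107, 105, 110, 103, 105, 104, 108, 102, 104, 105, 141, 112, 107, 102, 106, 105, 101, 104, 162, 103, 99, 104, 82, 84]
160 [106, 101, 105, 105, 108, 106, 106, 106, 105, 102, 109, 145, 111, 100, 102, 110, 104, 99, 100, 163, 104, 105, 103, 100, 78]
170 [105, 108, 104, 107, 106, 105, 108, 103, 104, 106, 83, 0, 6, 17, 5, 44, 103, 103, 102, 166, 105, 101, 107, 101, 103]
180 [103, 104, 109, 109, 101, 104, 103, 105, 110, 104, 77, 26, 26, 25, 20, 18, 103, 102, 102, 103, 102, 106, 109, 107, 107]
190 [109, 110, 145, 83, 81, 122, 146, 152, 140, 111, 82, 22, 21, 18, 25, 27, 106, 113, 103, 108, 108, 168, 117, 118, 118]
200 [83, 83, 96, 95, 114, 133, 133, 131, 130, 81, 70, 27, 22, 22, 15, 28, 124, 122, 127, 127, 94, 95, 95, 93, 93]
210 [150, 172, 151, 150, 152, 148, 148, 148, 146, 81, 76, 17, 23, 21, 20, 19, 93, 96, 96, 97, 95, 93, 95, 98, 93]
220 [152, 148, 151, 149, 146, 154, 155, 154, 112, 83, 80, 16, 25, 20, 16, 23, 98, 92, 95, 95, 94, 92, 112, 111, 109]
230 [148, 149, 152, 119, 12, 30, 63, 151, 125, 84, 81, 15, 20, 16, 13, 32, 161, 159, 156, 186, 32, 30, 6, 186, 188]
240 [150, 113, 119, 19, 7, 20, 37, 101, 79, 81, 88, 23, 19, 20, 16, 20, 87, 85, 82, 71, 21, 20, 8, 10, 86]
250 [129, 41, 20, 12, 16, 24, 15, 72, 64, 68, 66, 17, 16, 20, 8, 13, 67, 70, 71, 53, 15, 19, 20, 3, 0]
260 [9, 19, 20, 20, 27, 22, 20, 180, 91, 46, 70, 15, 14, 19, 14, 27, 184, 180, 181, 183, 21, 16, 11, 11, 8]
270 [59, 59, 60, 58, 59, 60, 55, 59, 57, 55, 60, 58, 58, 60, 59, 61, 56, 60, 60, 57, 58, 57, 58, 60, 57]
280 [72, 65, 71, 72, 71, 55, 61, 62, 65, 71, 69, 65, 72, 68, 71, 70, 70, 72, 69, 67, 69, 70, 70, 71, 73]
290 [64, 67, 65, 68, 69, 62, 65, 69, 67, 64, 69, 72, 67, 68, 69, 66, 66, 68, 66, 64, 67, 70, 68, 68, 61]
```

The wrist pixels show the bar (cols 314–342) midway between the two fingers (270–290 and 369–388), with no contact. I'll lower 7 mm more and close.

{"method": "send_rows", "body": {
  "steps": [
    {"tx": 0, "ty": 0, "tz": 0.06, "turn": 0, "grip": 0.5},
    {"tx": 0, "ty": 0, "tz": 0.06, "turn": 0, "grip": 0.5},
    {"tx": 0, "ty": 0, "tz": 0, "turn": 0, "grip": 0.5},
    {"tx": 0, "ty": 0, "tz": 0, "turn": 0, "grip": 0.05},
    {"tx": 0, "ty": 0, "tz": 0, "turn": 0, "grip": 0.05},
    {"tx": 0, "ty": 0, "tz": 0, "turn": 0, "grip": 0.05},
    {"tx": 0, "ty": 0, "tz": 0, "turn": 0, "grip": 0.05},
    {"tx": 0, "ty": 0, "tz": 0, "turn": 0, "grip": 0.05},
    {"tx": 0, "ty": 0, "tz": 0, "turn": 0, "grip": 0.05}
  ],
  "newtons": 40
}}

```text
time: 13.3
position: [0.4916, 0.0291, 0.0686]
tool_rot: [-2.234, -2.207, 0.001]
ft_force: [-3.2, 0.5, 4.0]
grip_width: 0.17
grip_force: 40.0
```

```bash
python3 go.py 0.4917 0.0285 0.07
```

```text
t 13.3 p [0.4916 0.0291 0.0686] F [-3.2  0.5  4. ] w 0.17 gf 40.0 yaw y -0.7 zt [-0.001  0.    -1.   ]
units [-0.01  0.   -0.02]
```

The bar is gripped: width 14.8 mm at 40 N, against a nominal 16 mm. Now I'll pull.

{"method": "send_rows", "body": {
  "steps": [
    {"tx": 0, "ty": -0.03, "tz": 0, "turn": 0, "grip": 0.05},
    {"tx": 0, "ty": -0.05, "tz": 0, "turn": 0, "grip": 0.05},
    {"tx": 0, "ty": 0, "tz": 0, "turn": 0, "grip": 0.05}
  ],
  "newtons": 50
}}

```text
time: 13.68
position: [0.4896, 0.0291, 0.0686]
tool_rot: [2.233, 2.205, 0.006]
ft_force: [5.4, -0.6, -5.6]
grip_width: 0.169
grip_force: 50.0
```

```bash
python3 go.py
```

```text
t 13.68 p [0.4896 0.0291 0.0686] F [ 5.4 -0.6 -5.6] w 0.169 gf 50.0 yaw y -0.72 zt [ 0.005 -0.    -1.   ]
```

{"method": "send_rows", "body": {
  "steps": [
    {"tx": 0, "ty": -0.07, "tz": 0, "turn": 0, "grip": 0.05},
    {"tx": 0, "ty": -0.1, "tz": 0, "turn": 0, "grip": 0.05},
    {"tx": 0, "ty": -0.1, "tz": 0, "turn": 0, "grip": 0.05},
    {"tx": 0, "ty": -0.1, "tz": 0, "turn": 0, "grip": 0.05},
    {"tx": 0, "ty": -0.1, "tz": 0, "turn": 0, "grip": 0.05},
    {"tx": 0, "ty": -0.07, "tz": 0, "turn": 0, "grip": 0.05},
    {"tx": 0, "ty": -0.06, "tz": 0, "turn": 0, "grip": 0.05},
    {"tx": 0, "ty": 0, "tz": 0, "turn": 0, "grip": 0.05},
    {"tx": 0, "ty": 0, "tz": 0, "turn": 0, "grip": 0.05}
  ]
}}

```text
time: 14.8
position: [0.4551, 0.0291, 0.0687]
tool_rot: [2.231, 2.203, 0.009]
ft_force: [9.6, -0.4, -10.5]
grip_width: 0.169
grip_force: 50.0
```

```bash
python3 go.py 0.446 0.0296 0.0686; python3 - <<'E'
from h import *
s=cam("scene");w=cam("wrist")
np.savez("w4.npz",**{k:np.array(v) for k,v in w.items()});np.savez("s4.npz",**{k:np.array(v) for k,v in s.items()})
print(proj(s,[[.477,-.0175,.051],[.477+.0,-.006,.044]]).round(1),proj(w,[[.477,-.0175,.051],[.477,-.006,.044]]).round(1))
E
```

```text
t 14.8 p [0.4551 0.0291 0.0687] F [  9.6  -0.4 -10.5] w 0.169 gf 50.0 yaw y -0.73 zt [ 0.008 -0.001 -1.   ]
units [ 0.01 -0.15  0.  ]
[[327.1 198.9]
 [331.2 202.6]] [[357.1 281.4]
 [356.4 262. ]]
```

The pull is going as expected, with the spring at about 10 N. I'll measure the bar's real travel in the wrist and scene images numerically, with the same code on the shut views.

```bash
cat > bar.py <<'E'
from h import *
def wbar(w,y):
    # bar centre from the two 50% edges of the dark band at world y on the z=.1 plane, yaw removed
    g=w["pixels"].max(2).astype(float); out=[]
    for yy in y:
        u,v=proj(w,[[.475 if w is None else XG,yy,.1]])[0]; r=int(round(v)); row=g[r-1:r+2].mean(0)
        m=(row<50).astype(np.uint8); n,l,st,c=cv2.connectedComponentsWithStats(m[None])
        k=[i for i in range(1,n) if st[i,0]-3<=u<=st[i,0]+st[i,2]+3]
        if k:
            k=max(k,key=lambda i:st[i,2]); uc=st[k,0]+(st[k,2]-1)/2; p=onplane(w,[(uc,r)],.1)[0]; out.append((st[k,2],(p[0]+.012*(.0285-p[1])*-1).round(4),p[1].round(4)))
    return out
def sbar(s,box):
    x0,y0,x1,y1=box; a=s["pixels"].max(2); m=np.zeros_like(a); m[y0:y1,x0:x1]=a[y0:y1,x0:x1]<50
    return m
E
python3 - <<'E'
import bar
from bar import *
for f,x,ys in(("w2",.492,(-.01,0,.01,.02)),("w3",.492,(-.01,0,.01,.02)),("w4",.455,(.04,.05,.06,.065))):
    bar.XG=x; print(f,wbar(dict(np.load(f+".npz")),ys))
s=dict(np.load("s4.npz"));a=s["pixels"].max(2)
q=proj(s,[[.4551,.0735,.1]])[0];print(q)
for r in range(180,196): print(r,a[r,352:384].tolist())
q=proj(s,[[.477,-.0175,.051]])[0];print(q)
for r in range(190,210): print(r,a[r,318:342].tolist())
E
```

```text
w2 [(np.int32(18), np.float64(0.4918), np.float64(-0.0102)), (np.int32(18), np.float64(0.4918), np.float64(-0.0002)), (np.int32(18), np.float64(0.4918), np.float64(0.0103)), (np.int32(18), np.float64(0.4918), np.float64(0.0199))]
w3 [(np.int32(23), np.float64(0.4919), np.float64(-0.0099)), (np.int32(22), np.float64(0.4918), np.float64(0.0003)), (np.int32(22), np.float64(0.4921), np.float64(0.0102)), (np.int32(23), np.float64(0.492), np.float64(0.02))]
w4 [(np.int32(62), np.float64(0.4559), np.float64(0.04)), (np.int32(31), np.float64(0.4559), np.float64(0.0498)), (np.int32(31), np.float64(0.4561), np.float64(0.0597)), (np.int32(31), np.float64(0.4563), np.float64(0.0649))]
[365.76417655 188.13194586]
180 [42, 42, 43, 41, 42, 129, 220, 213, 213, 211, 212, 211, 211, 211, 211, 210, 211, 211, 210, 210, 211, 211, 212, 211, 211, 211, 211, 211, 211, 211, 210, 209]
181 [42, 41, 40, 40, 61, 148, 217, 214, 211, 215, 214, 211, 211, 211, 211, 210, 211, 210, 210, 211, 210, 211, 210, 211, 211, 212, 211, 211, 211, 211, 210, 209]
182 [41, 42, 41, 40, 39, 39, 94, 158, 176, 213, 211, 213, 214, 214, 21
[... 3822 characters left out ...]
42, 133]
204 [118, 186, 171, 127, 91, 70, 63, 69, 68, 73, 75, 73, 65, 64, 68, 71, 68, 66, 65, 63, 95, 144, 133, 119]
205 [121, 180, 146, 105, 118, 109, 94, 85, 63, 64, 70, 68, 67, 60, 71, 76, 73, 70, 65, 86, 126, 131, 133, 134]
206 [121, 179, 135, 81, 97, 129, 135, 135, 130, 112, 108, 101, 108, 71, 52, 56, 59, 67, 88, 125, 132, 131, 132, 132]
207 [121, 187, 186, 176, 140, 132, 131, 130, 132, 135, 149, 159, 153, 117, 51, 54, 53, 65, 102, 132, 133, 132, 132, 114]
208 [124, 187, 175, 146, 128, 132, 131, 133, 133, 122, 93, 99, 110, 99, 58, 54, 68, 108, 132, 132, 132, 130, 112, 64]
209 [152, 174, 144, 125, 137, 155, 155, 157, 151, 113, 68, 79, 73, 69, 61, 74, 120, 153, 133, 132, 129, 112, 63, 67]
```

Wrist-view bar travel is 0.4920→0.4557, or 36.3 mm, which agrees with the TCP travel of 36.3 mm. About 9.1 mm remains, to a TCP x of 0.4460.

{"method": "send_rows", "body": {
  "steps": [
    {"tx": 0, "ty": -0.06, "tz": 0, "turn": 0, "grip": 0.05},
    {"tx": 0, "ty": -0.05, "tz": 0, "turn": 0, "grip": 0.05},
    {"tx": 0, "ty": -0.05, "tz": 0, "turn": 0, "grip": 0.05},
    {"tx": 0, "ty": 0, "tz": 0, "turn": 0, "grip": 0.05},
    {"tx": 0, "ty": 0, "tz": 0, "turn": 0, "grip": 0.05},
    {"tx": 0, "ty": 0, "tz": 0, "turn": 0, "grip": 0.05},
    {"tx": 0, "ty": 0, "tz": 0, "turn": 0, "grip": 0.05}
  ]
}}

```text
time: 15.78
position: [0.4459, 0.0291, 0.0687]
tool_rot: [2.231, 2.202, 0.009]
ft_force: [10.9, -1.0, -10.9]
grip_width: 0.17
grip_force: 50.0
```

```bash
python3 go.py 0.446 0.0296 0.0686; python3 - <<'E'
import bar
from bar import *
w=cam("wrist");bar.XG=.446;print(wbar(w,(.04,.05,.06)))
np.savez("w5.npz",**{k:np.array(v) for k,v in w.items()})
s=cam("scene");np.savez("s5.npz",**{k:np.array(v) for k,v in s.items()});a=s["pixels"].max(2)
s4=dict(np.load("s4.npz"));
for r in range(190,214): print(r,a[r,318:346].tolist())
# predicted pointer top edges & blade edges (front/back) in scene
D=np.array([.0,0,0])
print(proj(s,[[.477,y,.051] for y in(-.03,-.024,-.0175,-.011)]).round(1).tolist(),proj(s,[[.4773,y,.044] for y in(-.012,-.005,0)]).round(1).tolist())
E
```

```text
t 15.78 p [0.4459 0.0291 0.0687] F [ 10.9  -1.  -10.9] w 0.17 gf 50.0 yaw y -0.73 zt [ 0.009 -0.001 -1.   ]
units [0.01 0.   0.  ]
[(np.int32(62), np.float64(0.4467), np.float64(0.04)), (np.int32(31), np.float64(0.4467), np.float64(0.0498)), (np.int32(31), np.float64(0.4469), np.float64(0.0598))]
190 [173, 173, 174, 175, 173, 173, 174, 173, 172, 173, 174, 174, 176, 177, 176, 176, 176, 177, 178, 178, 178, 179, 178, 181, 180, 181, 169, 104]
191 [174, 173, 173, 173, 173, 174, 173, 174, 175, 175, 176, 176, 177, 176, 177, 176, 178, 178, 178, 177, 179, 178, 180, 179, 181, 183, 165, 79]
192 [174, 174, 173, 174, 173, 174, 173, 176, 176, 175, 176, 177, 176, 176, 177, 178, 179, 179, 178, 178, 179, 180, 181, 179, 180, 183, 168, 82]
193 [174, 173, 174, 174, 175, 175, 175, 175, 177, 177, 176, 177, 176, 176, 179, 177, 176, 177, 180, 181, 181, 179, 181, 181, 183, 185, 168, 81]
194 [173, 175, 174, 175, 176, 176, 177, 177, 176, 175, 176, 177, 176, 178, 180, 169, 139, 149, 166, 169, 180, 181, 182, 182, 182, 185, 169, 81]
195 [174, 174, 175, 176, 177, 177, 176, 177, 177, 177, 179, 178, 179, 179, 172, 1
[... 1860 characters left out ...]
 66, 72, 82, 75, 79, 121, 157, 158, 150, 130, 111, 64, 76, 85, 69, 68, 68]
210 [140, 142, 116, 114, 154, 153, 152, 149, 111, 61, 65, 68, 74, 82, 73, 103, 162, 156, 158, 145, 110, 64, 74, 90, 84, 69, 69, 69]
211 [153, 156, 146, 116, 139, 139, 127, 137, 75, 67, 68, 68, 73, 83, 72, 101, 159, 154, 133, 60, 66, 67, 76, 86, 70, 70, 68, 78]
212 [155, 157, 142, 117, 138, 138, 126, 78, 65, 67, 68, 67, 70, 82, 73, 100, 143, 74, 63, 67, 67, 75, 91, 84, 69, 67, 74, 92]
213 [152, 147, 118, 119, 138, 135, 103, 60, 66, 66, 66, 72, 81, 83, 73, 87, 121, 69, 65, 67, 77, 91, 83, 69, 69, 68, 76, 91]
[[322.6, 197.5], [324.8, 198.2], [327.1, 198.9], [329.4, 199.7]] [[329.0, 201.9], [331.5, 202.7], [333.4, 203.3]]
```

The slide is out 45.3 mm by the wrist view and 45.5 mm by TCP travel. The shaded pointer face in the scene image also sits beside the clip, within about half a pixel of prediction. I'll do a short settle and final stability check.

{"method": "send_rows", "body": {
  "steps": [
    {"tx": 0, "ty": 0, "tz": 0, "turn": 0, "grip": 0.05},
    {"tx": 0, "ty": 0, "tz": 0, "turn": 0, "grip": 0.05},
    {"tx": 0, "ty": 0, "tz": 0, "turn": 0, "grip": 0.05},
    {"tx": 0, "ty": 0, "tz": 0, "turn": 0, "grip": 0.05},
    {"tx": 0, "ty": 0, "tz": 0, "turn": 0, "grip": 0.05},
    {"tx": 0, "ty": 0, "tz": 0, "turn": 0, "grip": 0.05}
  ]
}}

```text
time: 16.62
position: [0.4459, 0.0291, 0.0687]
tool_rot: [2.231, 2.202, 0.009]
ft_force: [11.0, -1.7, -10.8]
grip_width: 0.169
grip_force: 50.0
```

```bash
python3 go.py; python3 - <<'E'
import bar
from bar import *
bar.XG=.446;print(wbar(cam("wrist"),(.04,.05,.06)))
a=cam("scene")["pixels"].max(2);m=np.zeros_like(a);m[205:260,345:385]=a[205:260,345:385]<55
n,l,st,c=cv2.connectedComponentsWithStats(m)
print([(st[i].tolist(),c[i].round(1).tolist()) for i in range(1,n) if st[i,4]>40])
E
```

```text
t 16.62 p [0.4459 0.0291 0.0687] F [ 11.   -1.7 -10.8] w 0.169 gf 50.0 yaw y -0.73 zt [ 0.009 -0.001 -1.   ]
[(np.int32(62), np.float64(0.4467), np.float64(0.04)), (np.int32(31), np.float64(0.4467), np.float64(0.0498)), (np.int32(31), np.float64(0.4469), np.float64(0.0598))]
[([354, 219, 12, 24, 226], [359.1, 230.4])]
```

The hold is steady: the bar has not moved, the grip is 50 N, and the knob is still at (359,230.4) in its notch. Handing in.

```bash
python3 -c "
from bench import ctrl
print(ctrl.close_job())"
```

```text
the job is handed in; nothing more can be done
None
```

I handed the job in at about 17 s: the lever is in its notch, and the fingers still hold the die slide about 45 mm out, with the pointer level with the index clip to within about 1 mm by my measurements; I did not re-check the pots, jars and tools at the end, but felt no unexpected contact.

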